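Change the roll on the sample-label dispenser

ROBOT

A 6-joint arm with a two-finger parallel gripper is mounted at the origin on the work surface. World frame = base frame: x ahead of the robot, y to its left, z up, the work surface at z = 0. Lengths are in m, angles in degrees, forces in N, time in s.
With the tool pointing down it reaches from about 0.325 to 1 m from the base axis. Payload 5.1 kg.
Tool frame: the origin (TCP) lies at the very end of the fingers, on their centre line; the grasp point (between the pads) lies 19 mm behind it; z points along the fingers, y is the line along which they close (so a half turn about z gives the same grasp; the last joint's range is limited). The gripper opens to 85 mm and grips with 20 to 120 N. Pads are 22 mm wide; open, the fingers measure 114 mm over their backs; the gripper's body (76 mm by 85 mm) begins 54 mm behind the grasp point. The pads swing forward as they close: fully open they stand 13 mm farther back than shut.
Start: joints at [58.35, 7.093, 94.555, -0, 78.352, -4.733], TCP at [0.294, 0.58, 0.198] pointing down, gripper open.
Joint ranges: [-149.61, 149.61], [-58.7, 133.49], [1.44, 155.28], [-77.14, 257.14], [18.33, 153.61], [-166.67, 166.67]. Speed limits (degrees/s): [147.25, 147.25, 180, 180, 180, 180].

INTERFACE

Orientations are given as a 3x3 rotation matrix whose columns are the frame's x, y, z axes.
In Python, from workcell import read_state, snapshot, camera_params, hand_in gives the robot as it stands.
- The arm moves only by the tool servo_tool, never from a script. Its argument "increments" is a list of rows, each an object with "dp": the shift along the tool's x, y, z in mm, a list of three; "dr": the turn, a rotation vector about the tool's x, y, z in rad, a list of three; "gripper": the finger opening in mm, from 0 to 85.4. A call has 1 to 8 rows; each row shifts and turns the commanded pose from where the row before left it, along the tool's axes as they then stand; what a row does not reach is not made up. A row lasts 1/8 s, in which the tool goes at most 62.5 mm and 10.7 degrees, less where a joint would pass 70% of its speed; a pose out of reach is approached as far as the arm can. A call is refused whole if a number of a shift passes 62.5 or a number of a turn 0.188, either way. A call with a gripper value outside its range is refused whole. The fingers move at their own pace and stop on an object; "squeeze" is the grip in N (left out, the last holds). Time passes only in rows, so rows that do not move let the fingers close. It gives the time, the measured TCP pose, the force, the opening and the grip force at its end, in the units of the state.
- read_state(): the state, without advancing time (a new reading comes with each control period).
- snapshot(name): name is "scene" or "top"; returns the picture (420x560x3 uint8, red, green, blue); there is no depth.
- camera_params(name): a dict with "mtx" (3x3 intrinsics, pixels), "rvec" (rotation vector, rad) and "tvec" (3), from world to camera coordinates, as OpenCV has them. Camera axes: x right, y down, z forward; pixel columns grow to the right and rows downward; lengths in m; the calibration is good to about 2 mm. A picture is of the moment at which its call begins. camera_params takes no time and is no camera call.
- hand_in(): hands the job in; it is judged then, once.
The state is a dict: "time": time; "joint_positions": joint angles; "qd": joint speeds; "tau": joint torques, N m; "eef_pos": TCP position; "eef_rot": TCP orientation; "ft_force": force on the tool from outside, world axes, zero at the start; "wrist_torque": the same for the moment, N m; "width": opening from 0.0 (shut) to 1.0 (fully open); "finger_force": force on a finger pad.
Only numpy, scipy, OpenCV 4.12 (cv2) and the standard library are available. Lean on these libraries where they do the work, as an engineer would, in place of code of your own. Each camera call takes 0.05 s, during which the arm holds its last target. There are 200 camera calls.

TASK

The label dispenser has run out: lift the empty cardboard core off its spindle and put it in the open crate beside it, then set the taller of the two label rolls onto the spindle, keeping hold of it until it is down on the platen. Then swing the keeper arm over the roll as far as it goes, and after that tighten the hexagonal nut on top of the post clockwise until it stops. Leave the other roll, the bottles, the jar and the spatula where they are.

Things in the scene. Friction and masses are not known exactly. Their poses are not given: they have to be found in the camera images.
- dispenser: label dispenser, fixed to the bench: grey base plate 100 x 205 x 20 mm with an aluminium platen (disc, 72 mm across, top 30 mm above the bench), an upright steel spindle 20 mm across that rises 44 mm from the platen with a tapered tip, and a post 110 mm from the spindle. Origin on the spindle's axis at bench height, z up; the post stands along its +y axis
- platen (a point): centre of the platen's top face, on the spindle's axis; axes as the dispenser's
- post (a point): on the post's axis, 94 mm above the bench, level with the top of the keeper arm; axes as the dispenser's
- keeper (a joint): angle of the keeper, a flat aluminium arm (8 mm thick, underside 86 mm above the bench, so 6 mm above a seated roll) that swings level about the post and stays where it is left. 0 = at its stop with its knob over the spindle; grows counterclockwise from above, up to 1.9 rad, starting 1.2 to 1.7 rad open
- keeper_knob (a point): middle of the black upright knob at the keeper's free end: 14 mm across, 32 mm tall (94 to 126 mm above the bench), 110 mm from the post's axis
- nut (a joint): turn of the captive hex nut on the post: grows clockwise from above, from 0 (slack) to its stop at 2.4 rad (tight); starts 0 to 0.4
- nut_centre (a point): centre of the steel hex nut, on the post's axis above the arm: 30 mm across flats, 25 mm tall (98 to 123 mm above the bench); the threaded stud, 14 mm across, ends at 128 mm. At every joint value two flats face along this point's +x and -x, which turn with the nut, and the others every 60 degrees
- core: empty cardboard core, at first on the spindle: tube 32 mm across outside, bore 25 mm, 50 mm tall, 30 g. Origin at the centre of its underside, z along its axis
- core_mid (a point): middle of the core, 25 mm above its origin on its axis
- tall_roll: the roll to be mounted: white paper labels wound on a cardboard core, 54 mm across, 50 mm tall, bore 25 mm, about 140 g, standing on the bench. Origin at the centre of its underside, z along its axis
- short_roll: the other label roll, same width and bore but only 25 mm tall; to be left alone. Origin at the centre of its underside
- crate: open blue plastic crate, fixed to the bench, 200 (x) x 160 (y) x 70 mm, walls and floor about 4 mm. It stands on the robot's left. Origin at the centre of its underside
- vial_far: amber sample vial, 34 mm across, 85 mm tall, bystander; origin at the centre of its underside
- vial_near: amber sample vial like the other, nearer the robot, between the rolls and the dispenser, bystander; origin at the centre of its underside
- jar: white jar, 54 mm across, 75 mm tall, bystander; origin at the centre of its underside
- wash_bottle: clear bottle, 64 mm across, 160 mm tall, bystander; origin at the centre of its underside
- spatula: spatula lying flat, 190 mm long, bystander

How it is judged (in metres and radians):
On the way, in this order (a step that is already met when the one before it is completed fails the run):
1. the empty core lies or stands in the crate, let go (x of core_mid in the frame of crate between -0.095 and 0.095 m and y of core_mid in the frame of crate between -0.075 and 0.075 m and z of core_mid in the frame of crate between 0 and 0.05 m and contact force between the fingers and core below 0.1 N and linear speed of core below 0.05 m/s), for 0.2 s.
2. the tall roll is on the spindle, its underside within 15 mm of the platen, while the fingers still hold it (horizontal distance between tall_roll and platen below 0.0045 m and angle between tall_roll's own z axis and vertical below 0.06 rad and z of tall_roll in the frame of platen below 0.015 m and contact force between the fingers and tall_roll above 0.5 N), for 0.05 s.
3. the tall roll rests on the platen, let go (horizontal distance between tall_roll and platen below 0.0045 m and angle between tall_roll's own z axis and vertical below 0.06 rad and z of tall_roll in the frame of platen between -0.003 and 0.003 m and contact force between the fingers and tall_roll below 0.1 N and linear speed of tall_roll below 0.02 m/s), for 0.2 s.
4. the keeper is swung over the roll to its stop (value of joint keeper below 0.1 rad), for 0.2 s.
5. the nut is tight (value of joint nut above 2.2 rad), for 0.1 s.
At the end, for the whole second after the job is handed in: Core at rest inside the crate, its middle under 50 mm above the bench; tall roll let go, at rest on the platen: within 3 mm in height, 4.5 mm of the spindle axis, 0.06 rad of upright; keeper within 0.1 rad of its stop over the roll; nut past 2.2 of its 2.4 rad (all of step 1 and all of step 3 and value of joint keeper below 0.1 rad and value of joint nut above 2.2 rad); the robot touches nothing.
It fails at once if the other roll, a vial, the jar or the bottle is shifted by more than 30 mm or knocked over (distance of any of short_roll, vial_far, vial_near, jar, wash_bottle from where it was at the start of the episode above 0.03 m or angle between any of short_roll, vial_far, vial_near, jar, wash_bottle's own z axis and vertical above 0.5 rad).
It fails at once if the spatula is shifted by more than 30 mm (distance of spatula from where it was at the start of the episode above 0.03 m).
It also fails if it takes over 72 s, if anything falls off the work surface, if the arm or the gripper's body presses on something with over 40 N, if the wrist force passes 120 N, or if a joint passes its speed limit or range.

## Working session

There is one attempt and no reset: what is moved stays moved. The work goes in short steps, Python scripts to look and compute and a tool call to move; the robot and the scene stay as the last step left them, time stands still between calls to the robot, and variables do not carry over. Pictures are saved under pics/ and viewed, at most 14 in all, crops included, and the job is handed in when it is done.

Besides the shell and the picture viewer there is one more tool, called after ">>>" by a JSON object that holds its "op" and its "data", one argument or row to a line. servo_tool: Moves the arm, as the interface text tells. Its arguments: {"type":"object","properties":{"increments":{"type":"array"},"squeeze":{"type":"number"}},"required":["increments"]}

```bash
ls; mkdir -p pics
python3 - <<'E'
from workcell import *
import cv2,json
for n in("scene","top"):
    cv2.imwrite(f"pics/{n}0.png",snapshot(n)[:,:,::-1]); p=camera_params(n); print(n,p)
s=read_state();print(s)
E
```

```text
pics
scene {'mtx': array([[394.12080426,   0.        , 278.69217109],
       [  0.        , 394.12080426, 208.64613197],
       [  0.        ,   0.        ,   1.        ]]), 'rvec': array([ 0.79616116,  2.59957527, -1.08222287]), 'tvec': array([ 0.4380775 , -0.13303258,  1.13676015])}
top {'mtx': array([[501.84466263,   0.        , 271.80457729],
       [  0.        , 501.84466263, 214.45677837],
       [  0.        ,   0.        ,   1.        ]]), 'rvec': array([ 2.12181864, -2.08799208,  0.21836959]), 'tvec': array([-0.00624903,  0.50065798,  1.09846314])}
{'time': 0.1, 'joint_positions': array([ 5.83486096e+01,  7.12962773e+00,  9.46268882e+01, -3.90345786e-04,
        7.83519278e+01, -4.73373068e+00]), 'qd': array([-0.00458512, -0.02264881, -0.1664555 , -0.11691498,  0.23293826,
        0.03440037]), 'tau': array([ 1.06800857e-03, -4.24929070e+01, -3.66654754e+01, -1.39204149e-04,
        4.00632664e-03,  3.43844761e-05]), 'eef_pos': array([0.2939737 , 0.57902849, 0.19687098]), 'eef_rot': array([[-8.91658589e-01,  4.52707394e-01, -9.87512990e-04],
       [ 4.52708447e-01,  8.91657140e-01, -1.61467378e-03],
       [ 1.49548248e-04, -1.88679322e-03, -9.99998209e-01]]), 'ft_force': array([-0.18443534, -0.77627812, -0.49154671]), 'wrist_torque': array([ 0.03289529,  0.00442172, -0.02847603]), 'finger_force': 0.0, 'width': 1.0013655389026463}
```

View pics/top0.png

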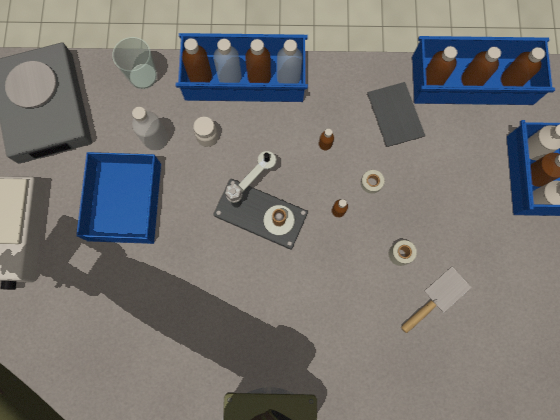

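View pics/scene0.png

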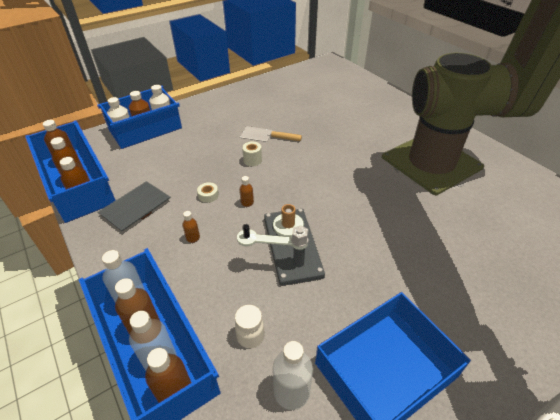

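The top view shows: spindle with core (279,217), post (234,190), knob (267,160), tall roll (404,252), short roll (373,181), crate (120,197), vials (327,139) and (341,208), jar (205,130), bottle (146,125). In the scene view the tall roll is at (252,153), the core at (288,215) and the nut at (299,236).

```bash
cat > h.py <<'E'
import numpy as np,cv2
from workcell import *
P={n:camera_params(n) for n in("scene","top")}
def proj(n,X):
    p=P[n];return cv2.projectPoints(np.array(X,float).reshape(-1,3),p["rvec"],p["tvec"],p["mtx"],None)[0].reshape(-1,2)
def ray(n,uv,z):
    p=P[n];R=cv2.Rodrigues(p["rvec"])[0];c=-R.T@p["tvec"]
    d=R.T@np.linalg.inv(p["mtx"])@np.array([*uv,1.]);return (c+d*(z-c[2])/d[2])[:2]
def crop(im,x,y,w,h,s):
    return cv2.resize(im[y:y+h,x:x+w],None,fx=s,fy=s,interpolation=cv2.INTER_CUBIC)
def ring(n,c,z,r):
    a=np.linspace(0,2*np.pi,60);return proj(n,np.c_[c[0]+r*np.cos(a),c[1]+r*np.sin(a),z+0*a])
E
python3 - <<'E'
from h import *
t=cv2.imread("pics/top0.png");s=cv2.imread("pics/scene0.png")
a=crop(t,210,145,100,75,4);a=crop(t,210,145,100,105,4);b=crop(s,230,190,100,75,4);c=crop(t,380,230,50,45,4);d=crop(s,230,130,50,45,4)
m=np.zeros((600,800,3),np.uint8);m[:420,:400]=a;m[:300,400:]=b;m[420:,:200]=c;m[420:,200:400]=d
cv2.imwrite("pics/m1.png",m)
for nm,uv,z in[("core",(279,215),.08),("platen",(279,220),.03),("nut",(234,187),.128),("knob",(268,158),.126),("tall",(404,250),.05),("crate",(121,155),.07),("vialn",(342,203),.085),("short",(373,180),.025),("jar",(205,126),.075)]:print(nm,ray("top",uv,z))
for uv in[(85,153),(160,153),(157,241),(80,238)]:print(ray("top",uv,.07))
E
```

```text
core [ 0.49400488 -0.01460152]
platen [ 0.49287154 -0.01502735]
nut [0.54430969 0.08420827]
knob [0.61213493 0.01162158]
tall [ 0.4237532  -0.29899829]
crate [0.63335707 0.35494469]
vialn [ 0.52262491 -0.15540977]
short [ 0.59488367 -0.23813065]
jar [0.70591018 0.16176646]
[0.63701318 0.43938176]
[0.63958008 0.26437728]
[0.43235695 0.25781214]
[0.43643956 0.4313624 ]
```

View pics/m1.png

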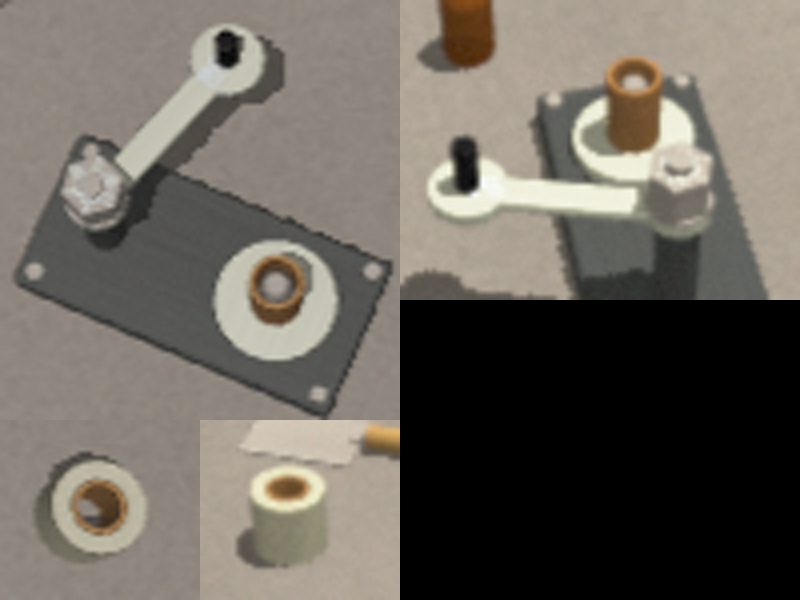

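Run:
```python
from h import *
for nm,t,s,z in[("platen",(278.6,219.5),((630/4-100+229.6),189.6+137/4),.03),("core",(278.9,215.1),(288.1,208.9),.08),("stud",(232.9,190.4),(299.4,230.4),.128),("knob",(266.4,154.1),(245.4,225.4),.126),("tall",(404.5,251.2),(251.7,146.6),.05)]:
    print(nm,ray("top",t,z),ray("scene",s,z))
# base plate corners top (crop px)
for q in[(84,135),(16,282),(392,260),(328,417)]:print(ray("top",(q[0]/4+209.6,q[1]/4+144.6),.02))
# tall roll fits by silhouette: white-ish mask centroid vs model
```

```text
platen [ 0.49405116 -0.01407546] [ 0.49492573 -0.0123729 ]
core [ 0.49377205 -0.0143805 ] [ 0.49335039 -0.01118537]
stud [0.53664012 0.08634461] [0.53704725 0.09038679]
knob [0.62111082 0.0153177 ] [0.61820288 0.01640916]
tall [ 0.42103051 -0.30002112] [ 0.41870241 -0.29853907]
[0.59534392 0.10264263]
[0.50437149 0.13979399]
[ 0.52113654 -0.08248203]
[ 0.42677068 -0.04536799]
```

Spindle is at about (0.494, -0.0135), post (0.536, 0.088), tall roll (0.420, -0.2995), crate centre (0.536, 0.348), and the keeper is about 1.25 rad open. I'll move over the core now.

>>> {"op": "servo_tool", "data": {
  "increments": [
    {"dp": [0,0,0],"dr": [0,0,-0.157],"gripper": 60},
    {"dp": [0,0,0],"dr": [0,0,-0.157],"gripper": 60},
    {"dp": [0,0,0],"dr": [0,0,-0.157],"gripper": 60},
    {"dp": [-17,-50,0],"dr": [0,0,0],"gripper": 60},
    {"dp": [-17,-50,0],"dr": [0,0,0],"gripper": 60},
    {"dp": [-17,-50,0],"dr": [0,0,0],"gripper": 60},
    {"dp": [-17,-50,0],"dr": [0,0,0],"gripper": 60},
    {"dp": [-17,-50,0],"dr": [0,0,0],"gripper": 60}
  ],
  "squeeze": 30
}}

```text
time: 1.1
eef_pos: [0.3796, 0.3279, 0.1976]
eef_rot: [[-1.0, -0.002, -0.0], [-0.002, 1.0, -0.0], [0.0, -0.0, -1.0]]
ft_force: [0.2, -0.1, -0.1]
width: 0.706
finger_force: 0.0
```

>>> {"op": "servo_tool", "data": {
  "increments": [
    {"dp": [-17,-50,0],"dr": [0,0,0],"gripper": 60},
    {"dp": [-17,-50,0],"dr": [0,0,0],"gripper": 60},
    {"dp": [-17,-50,0],"dr": [0,0,0],"gripper": 60},
    {"dp": [-17,-50,0],"dr": [0,0,0],"gripper": 60},
    {"dp": [-17,-50,0],"dr": [0,0,0],"gripper": 60},
    {"dp": [-17,-50,0],"dr": [0,0,0],"gripper": 60},
    {"dp": [0,0,0],"dr": [0,0,0],"gripper": 60},
    {"dp": [0,0,0],"dr": [0,0,0],"gripper": 60}
  ]
}}

```text
time: 2.1
eef_pos: [0.4815, 0.03, 0.1976]
eef_rot: [[-1.0, -0.001, -0.001], [-0.001, 1.0, 0.0], [0.001, 0.0, -1.0]]
ft_force: [-0.6, 0.1, 0.0]
width: 0.705
finger_force: 0.0
```

>>> {"op": "servo_tool", "data": {
  "increments": [
    {"dp": [-12.5,-43.5,0],"dr": [0,0,0],"gripper": 60},
    {"dp": [0,0,50],"dr": [0,0,0],"gripper": 60},
    {"dp": [0,0,50],"dr": [0,0,0],"gripper": 60},
    {"dp": [0,0,35],"dr": [0,0,0],"gripper": 60},
    {"dp": [0,0,20],"dr": [0,0,0],"gripper": 60},
    {"dp": [0,0,0],"dr": [0,0,0],"gripper": 20},
    {"dp": [0,0,0],"dr": [0,0,0],"gripper": 20},
    {"dp": [0,0,0],"dr": [0,0,0],"gripper": 20}
  ]
}}

```text
time: 3.1
eef_pos: [0.4956, -0.0134, 0.0446]
eef_rot: [[-1.0, -0.002, 0.003], [-0.002, 1.0, -0.0], [-0.003, -0.0, -1.0]]
ft_force: [-0.4, -0.3, -0.2]
width: 0.342
finger_force: 29.6
```

>>> {"op": "servo_tool", "data": {
  "increments": [
    {"dp": [0,0,0],"dr": [0,0,0],"gripper": 20},
    {"dp": [0,0,0],"dr": [0,0,0],"gripper": 20}
  ]
}}

```text
time: 3.35
eef_pos: [0.4948, -0.0138, 0.0435]
eef_rot: [[-1.0, -0.001, 0.001], [-0.001, 1.0, -0.0], [-0.001, -0.0, -1.0]]
ft_force: [-0.2, -0.1, 0.4]
width: 0.336
finger_force: 29.8
```

>>> {"op": "servo_tool", "data": {
  "increments": [
    {"dp": [0,0,-30],"dr": [0,0,0],"gripper": 20},
    {"dp": [0,0,-50],"dr": [0,0,0],"gripper": 20},
    {"dp": [0,0,-60],"dr": [0,0,0],"gripper": 20},
    {"dp": [-6,52,0],"dr": [0,0,0],"gripper": 20},
    {"dp": [-6,52,0],"dr": [0,0,0],"gripper": 20},
    {"dp": [-6,52,0],"dr": [0,0,0],"gripper": 20},
    {"dp": [-6,52,0],"dr": [0,0,0],"gripper": 20},
    {"dp": [-6,52,0],"dr": [0,0,0],"gripper": 20}
  ]
}}

```text
time: 4.35
eef_pos: [0.5243, 0.248, 0.1832]
eef_rot: [[-1.0, -0.001, 0.001], [-0.001, 1.0, 0.0], [-0.001, 0.0, -1.0]]
ft_force: [0.8, 0.7, 0.3]
width: 0.337
finger_force: 29.7
```

>>> {"op": "servo_tool", "data": {
  "increments": [
    {"dp": [-6,52,0],"dr": [0,0,0],"gripper": 20},
    {"dp": [-6,50,0],"dr": [0,0,0],"gripper": 20},
    {"dp": [0,0,50],"dr": [0,0,0],"gripper": 20},
    {"dp": [0,0,50],"dr": [0,0,0],"gripper": 20},
    {"dp": [0,0,30],"dr": [0,0,0],"gripper": 20},
    {"dp": [0,0,18],"dr": [0,0,0],"gripper": 20},
    {"dp": [0,0,6],"dr": [0,0,0],"gripper": 20},
    {"dp": [0,0,2],"dr": [0,0,0],"gripper": 20}
  ]
}}

```text
time: 5.35
eef_pos: [0.5369, 0.3487, 0.0281]
eef_rot: [[-1.0, -0.001, 0.002], [-0.001, 1.0, 0.001], [-0.002, 0.001, -1.0]]
ft_force: [1.0, -1.4, 0.5]
width: 0.334
finger_force: 29.8
```

>>> {"op": "servo_tool", "data": {
  "increments": [
    {"dp": [0,0,5],"dr": [0,0,0],"gripper": 20},
    {"dp": [0,0,2],"dr": [0,0,0],"gripper": 20},
    {"dp": [0,0,0],"dr": [0,0,0],"gripper": 60},
    {"dp": [0,0,0],"dr": [0,0,0],"gripper": 60},
    {"dp": [0,0,0],"dr": [0,0,0],"gripper": 60},
    {"dp": [0,0,0],"dr": [0,0,0],"gripper": 60},
    {"dp": [0,0,-60],"dr": [0,0,0],"gripper": 60},
    {"dp": [0,0,-60],"dr": [0,0,0],"gripper": 60}
  ]
}}

```text
time: 6.35
eef_pos: [0.5353, 0.3479, 0.1402]
eef_rot: [[-1.0, -0.001, -0.002], [-0.001, 1.0, -0.001], [0.002, -0.001, -1.0]]
ft_force: [1.4, 0.8, 0.6]
width: 0.702
finger_force: 0.0
```

>>> {"op": "servo_tool", "data": {
  "increments": [
    {"dp": [0,0,-40],"dr": [0,0,0],"gripper": 75},
    {"dp": [18,-60,0],"dr": [0,0,0],"gripper": 75},
    {"dp": [18,-60,0],"dr": [0,0,0],"gripper": 75},
    {"dp": [18,-60,0],"dr": [0,0,0],"gripper": 75},
    {"dp": [0,0,0],"dr": [0,0,0],"gripper": 75}
  ]
}}

```text
time: 6.98
eef_pos: [0.4813, 0.1658, 0.1798]
eef_rot: [[-1.0, 0.003, -0.0], [0.003, 1.0, -0.001], [0.0, -0.001, -1.0]]
ft_force: [0.8, -0.4, 0.0]
width: 0.881
finger_force: 0.0
```

Run:
```python
from h import *
t=snapshot("top")[:,:,::-1].copy();s=snapshot("scene")[:,:,::-1].copy()
cv2.imwrite("pics/t2.png",t);cv2.imwrite("pics/s2.png",s)
m=np.zeros((600,800,3),np.uint8)
m[:300,:400]=crop(t,70,150,100,75,4)
m[300:,:400]=crop(t,375,220,80,60,5)
m[:300,400:]=crop(s,310,290,160,120,2.5)
m[300:,400:]=crop(s,220,120,80,60,5)
cv2.imwrite("pics/m2.png",m)
```

```text
(no output)
```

View pics/m2.png

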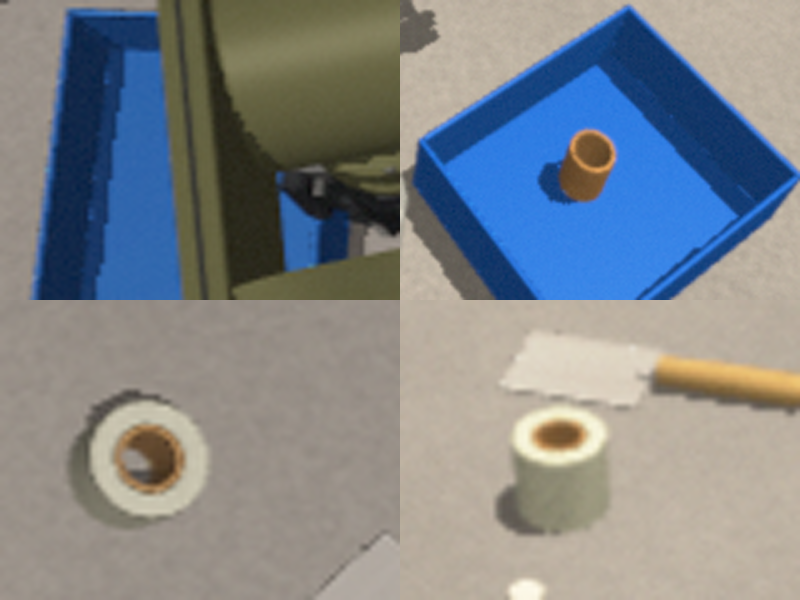

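The core stands in the crate, and the tall roll is unmoved at top pixel (404.4, 251.2) and scene pixel (251.6, 146.4). That puts it at (0.420, -0.2993).

>>> {"op": "servo_tool", "data": {
  "increments": [
    {"dp": [7.7,-58.2,0],"dr": [0,0,0],"gripper": 75},
    {"dp": [7.7,-58.2,0],"dr": [0,0,0],"gripper": 75},
    {"dp": [7.7,-58.2,0],"dr": [0,0,0],"gripper": 75},
    {"dp": [7.7,-58.2,0],"dr": [0,0,0],"gripper": 75},
    {"dp": [7.7,-58.2,0],"dr": [0,0,0],"gripper": 75},
    {"dp": [7.7,-58.2,0],"dr": [0,0,0],"gripper": 75},
    {"dp": [7.7,-58.2,0],"dr": [0,0,0],"gripper": 75},
    {"dp": [7.7,-58.2,0],"dr": [0,0,0],"gripper": 75}
  ]
}}

```text
time: 8.07
eef_pos: [0.4224, -0.2985, 0.1804]
eef_rot: [[-1.0, -0.003, 0.001], [-0.003, 1.0, -0.0], [-0.001, -0.0, -1.0]]
ft_force: [1.1, 0.8, -0.4]
width: 0.877
finger_force: 0.0
```

>>> {"op": "servo_tool", "data": {
  "increments": [
    {"dp": [0,0,0],"dr": [0,0,0],"gripper": 75},
    {"dp": [0,0,40],"dr": [0,0,0],"gripper": 75},
    {"dp": [0,0,40],"dr": [0,0,0],"gripper": 75},
    {"dp": [0,0,0],"dr": [0,0,0],"gripper": 75},
    {"dp": [0,0,0],"dr": [0,0,0],"gripper": 75}
  ]
}}

```text
time: 8.7
eef_pos: [0.4228, -0.2968, 0.1015]
eef_rot: [[-1.0, -0.003, 0.001], [-0.003, 1.0, -0.001], [-0.001, -0.001, -1.0]]
ft_force: [-0.3, 1.0, 0.6]
width: 0.874
finger_force: 0.0
```

>>> {"op": "servo_tool", "data": {
  "increments": [
    {"dp": [2.8,-2.5,0],"dr": [0,0,0],"gripper": 75},
    {"dp": [0,0,35],"dr": [0,0,0],"gripper": 75},
    {"dp": [0,0,35],"dr": [0,0,0],"gripper": 75},
    {"dp": [0,0,17],"dr": [0,0,0],"gripper": 75},
    {"dp": [0,0,6],"dr": [0,0,0],"gripper": 75},
    {"dp": [0,0,0],"dr": [0,0,0],"gripper": 75},
    {"dp": [0,0,0],"dr": [0,0,0],"gripper": 40},
    {"dp": [0,0,0],"dr": [0,0,0],"gripper": 40}
  ]
}}

```text
time: 9.7
eef_pos: [0.4195, -0.3002, 0.009]
eef_rot: [[-1.0, -0.001, 0.002], [-0.001, 1.0, -0.001], [-0.002, -0.001, -1.0]]
ft_force: [-1.4, 2.2, 6.0]
width: 0.606
finger_force: 30.5
```

>>> {"op": "servo_tool", "data": {
  "increments": [
    {"dp": [0,0,0],"dr": [0,0,0],"gripper": 40},
    {"dp": [0,0,0],"dr": [0,0,0],"gripper": 40},
    {"dp": [0,0,0],"dr": [0,0,0],"gripper": 40}
  ],
  "squeeze": 35
}}

```text
time: 10.07
eef_pos: [0.4195, -0.3002, 0.009]
eef_rot: [[-1.0, -0.001, 0.002], [-0.001, 1.0, -0.001], [-0.002, -0.001, -1.0]]
ft_force: [-1.2, 2.3, 5.5]
width: 0.597
finger_force: 35.4
```

>>> {"op": "servo_tool", "data": {
  "increments": [
    {"dp": [0,0,-20],"dr": [0,0,0],"gripper": 40},
    {"dp": [0,0,-50],"dr": [0,0,0],"gripper": 40},
    {"dp": [0,0,-51],"dr": [0,0,0],"gripper": 40},
    {"dp": [-12.5,48,0],"dr": [0,0,0],"gripper": 40},
    {"dp": [0,0,0],"dr": [0,0,0],"gripper": 40},
    {"dp": [0,0,0],"dr": [0,0,0],"gripper": 40}
  ]
}}

```text
time: 10.82
eef_pos: [0.4307, -0.2514, 0.1278]
eef_rot: [[-1.0, -0.002, -0.0], [-0.002, 1.0, -0.0], [0.0, -0.0, -1.0]]
ft_force: [-0.2, -0.0, -1.7]
width: 0.596
finger_force: 37.4
```

Run:
```python
from h import *
t=snapshot("top")[:,:,::-1].copy();s=snapshot("scene")[:,:,::-1].copy();st=read_state()
cv2.imwrite("pics/t3.png",t);cv2.imwrite("pics/s3.png",s);print(st["eef_pos"])
m=np.zeros((600,800,3),np.uint8)
m[:300,:400]=crop(t,250,190,50,37,8)[:300].copy() if 0 else cv2.resize(t[190:228,250:300],(400,300),interpolation=cv2.INTER_CUBIC)
m[300:,:400]=crop(t,330,180,80,60,5)
m[:300,400:]=cv2.resize(s[198:236,265:315],(400,300),interpolation=cv2.INTER_CUBIC)
m[300:,400:]=crop(s,210,100,80,60,5)
cv2.imwrite("pics/m3.png",m)
```

```text
[ 0.43057148 -0.25190053  0.12754221]
```

View pics/m3.png

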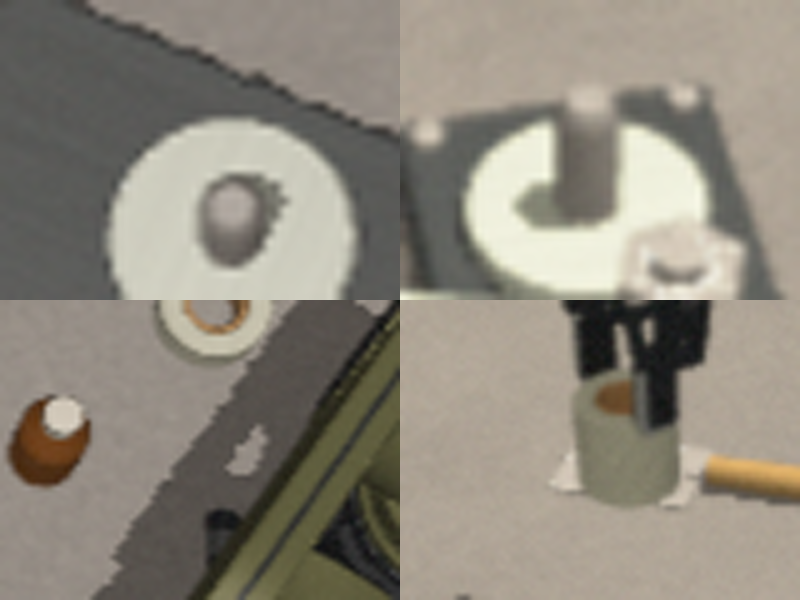

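Run:
```python
from h import *
print(ray("top",(278.7,214.5),.074),ray("scene",(288.3,209.7),.074))
c=np.array([.4306,-.2519]);zb=.1275-.009
s=cv2.imread("pics/s3.png");im=crop(s,200,90,100,75,8)
for z in(zb,zb+.05):
    for r in (.027,):
        q=((ring("scene",c,z,r)-[200,90]+.5)*8-.5).astype(np.int32);cv2.polylines(im,[q],True,(0,0,255) ,1)
q=((ring("scene",c,zb+.05,.0125)-[200,90]+.5)*8-.5).astype(np.int32);cv2.polylines(im,[q],True,(0,255,0),1)
cv2.imwrite("pics/m4.png",im)
```

```text
[ 0.49644758 -0.01394098] [ 0.49098609 -0.01370298]
```

View pics/m4.png

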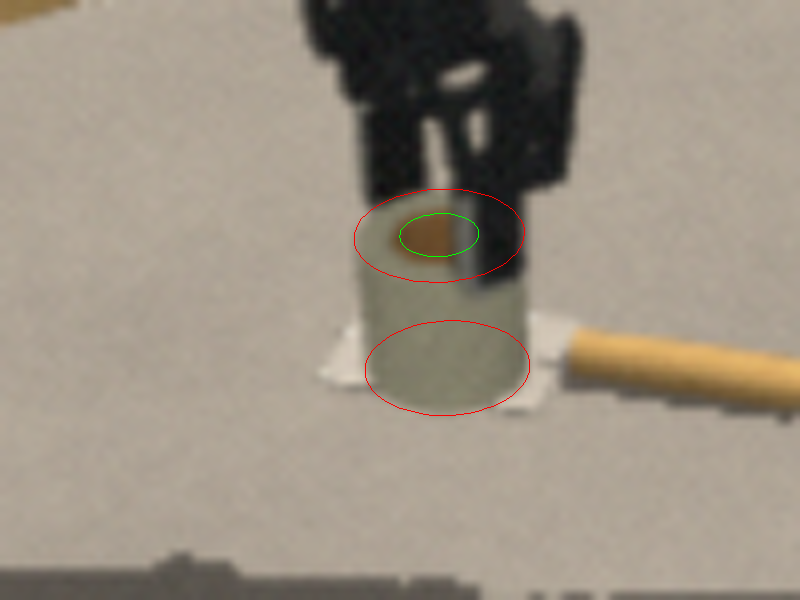

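The overlay agrees within about 1 mm: the roll sits centred on the TCP axis, with its underside 9 mm below the TCP. Next I move over the spindle at (0.4938, -0.0132).

>>> {"op": "servo_tool", "data": {
  "increments": [
    {"dp": [-12.6,47.7,0],"dr": [0,0,0],"gripper": 40},
    {"dp": [-12.6,47.7,0],"dr": [0,0,0],"gripper": 40},
    {"dp": [-12.6,47.7,0],"dr": [0,0,0],"gripper": 40},
    {"dp": [-12.6,47.7,0],"dr": [0,0,0],"gripper": 40},
    {"dp": [-12.6,47.7,0],"dr": [0,0,0],"gripper": 40},
    {"dp": [0,0,0],"dr": [0,0,0],"gripper": 40},
    {"dp": [0,0,20],"dr": [0,0,0],"gripper": 40},
    {"dp": [0,0,10],"dr": [0,0,0],"gripper": 40}
  ]
}}

```text
time: 11.92
eef_pos: [0.4929, -0.0139, 0.0966]
eef_rot: [[-1.0, 0.0, -0.002], [0.0, 1.0, -0.0], [0.002, -0.0, -1.0]]
ft_force: [0.1, -0.7, -1.0]
width: 0.602
finger_force: 37.6
```

>>> {"op": "servo_tool", "data": {
  "increments": [
    {"dp": [0,0,0],"dr": [0,0,0],"gripper": 40},
    {"dp": [0,0,0],"dr": [0,0,0],"gripper": 40}
  ]
}}

```text
time: 12.18
eef_pos: [0.494, -0.0136, 0.0985]
eef_rot: [[-1.0, -0.0, 0.001], [-0.0, 1.0, -0.0], [-0.001, -0.0, -1.0]]
ft_force: [-0.2, 0.9, -2.1]
width: 0.6
finger_force: 37.6
```

Run:
```python
from h import *
s=snapshot("scene")[:,:,::-1].copy();cv2.imwrite("pics/s5.png",s);p=read_state()["eef_pos"];print(p)
im=crop(s,240,160,100,75,8);o=np.array([240,160])
def dr(c,z,r,col):cv2.polylines(im,[((ring("scene",c,z,r)-o+.5)*8-.5).astype(np.int32)],True,col,1)
for z in(p[2]-.009,p[2]+.041):dr(p[:2],z,.027,(0,0,255))
dr((.4938,-.0132),.03,.036,(255,0,0))
dr((.4938,-.0132),.03,.010,(255,0,0));dr((.4938,-.0132),.065,.010,(255,0,0))
cv2.imwrite("pics/m5.png",im)
```

```text
[ 0.49424138 -0.01342035  0.09876588]
```

View pics/m5.png

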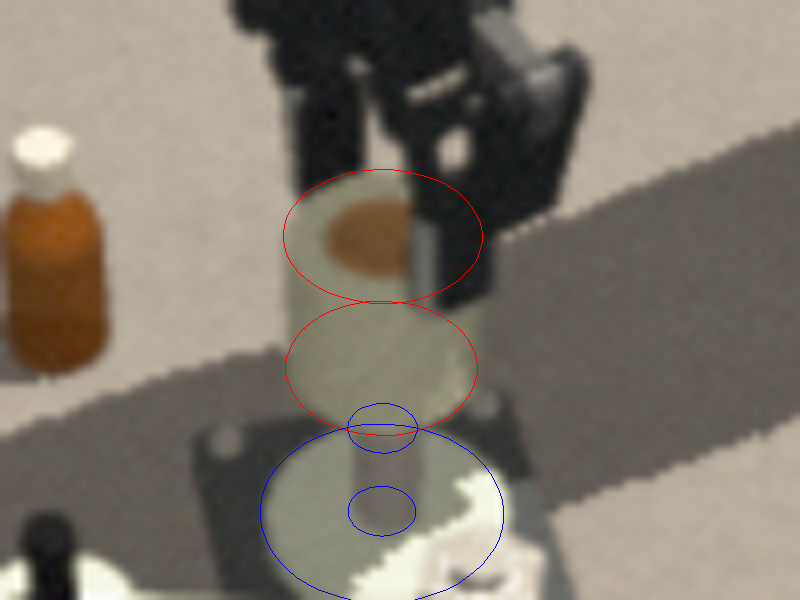

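Roll and spindle line up within a millimetre in this view: the spindle centre is at crop column 387 and the roll centre at about 386. I'll lower it.

>>> {"op": "servo_tool", "data": {
  "increments": [
    {"dp": [0,0,12],"dr": [0,0,0],"gripper": 40},
    {"dp": [0,0,8],"dr": [0,0,0],"gripper": 40},
    {"dp": [0,0,8],"dr": [0,0,0],"gripper": 40},
    {"dp": [0,0,6],"dr": [0,0,0],"gripper": 40},
    {"dp": [0,0,0],"dr": [0,0,0],"gripper": 40}
  ]
}}

```text
time: 12.85
eef_pos: [0.4932, -0.0128, 0.0632]
eef_rot: [[-1.0, -0.001, -0.001], [-0.001, 1.0, 0.0], [0.001, 0.0, -1.0]]
ft_force: [-0.8, 0.2, -1.7]
width: 0.601
finger_force: 37.6
```

>>> {"op": "servo_tool", "data": {
  "increments": [
    {"dp": [-0.7,-0.5,8],"dr": [0,0,0],"gripper": 40},
    {"dp": [0,0,7],"dr": [0,0,0],"gripper": 40},
    {"dp": [0,0,5],"dr": [0,0,0],"gripper": 40},
    {"dp": [0,0,3],"dr": [0,0,0],"gripper": 40},
    {"dp": [0,0,0],"dr": [0,0,0],"gripper": 40},
    {"dp": [0,0,0],"dr": [0,0,0],"gripper": 40}
  ]
}}

```text
time: 13.6
eef_pos: [0.4946, -0.0134, 0.0413]
eef_rot: [[-1.0, -0.001, 0.0], [-0.001, 1.0, -0.0], [-0.0, -0.0, -1.0]]
ft_force: [-0.7, 0.2, -2.2]
width: 0.596
finger_force: 37.6
```

>>> {"op": "servo_tool", "data": {
  "increments": [
    {"dp": [0,0,1.5],"dr": [0,0,0],"gripper": 40},
    {"dp": [0,0,1.5],"dr": [0,0,0],"gripper": 40},
    {"dp": [0,0,0],"dr": [0,0,0],"gripper": 40}
  ]
}}

```text
time: 13.98
eef_pos: [0.4948, -0.0134, 0.0391]
eef_rot: [[-1.0, -0.001, 0.0], [-0.001, 1.0, -0.0], [-0.0, -0.0, -1.0]]
ft_force: [-2.5, 0.1, 5.6]
width: 0.595
finger_force: 38.3
```

The roll is on the platen, with about 6 N of contact. I'll release it, lift clear and look.

>>> {"op": "servo_tool", "data": {
  "increments": [
    {"dp": [0,0,0],"dr": [0,0,0],"gripper": 75},
    {"dp": [0,0,0],"dr": [0,0,0],"gripper": 75},
    {"dp": [0,0,0],"dr": [0,0,0],"gripper": 75},
    {"dp": [0,0,0],"dr": [0,0,0],"gripper": 75},
    {"dp": [0,0,-20],"dr": [0,0,0],"gripper": 75},
    {"dp": [0,0,-50],"dr": [0,0,0],"gripper": 75},
    {"dp": [0,0,-50],"dr": [0,0,0],"gripper": 75},
    {"dp": [0,0,0],"dr": [0,0,0],"gripper": 75}
  ]
}}

```text
time: 14.98
eef_pos: [0.4978, -0.0139, 0.1636]
eef_rot: [[-1.0, -0.001, 0.01], [-0.001, 1.0, -0.001], [-0.01, -0.001, -1.0]]
ft_force: [0.6, -0.7, -0.6]
width: 0.875
finger_force: 0.0
```

>>> {"op": "servo_tool", "data": {
  "increments": [
    {"dp": [0,-50,0],"dr": [0,0,0.1785],"gripper": 34},
    {"dp": [0,-50,0],"dr": [0,0,0.1785],"gripper": 34},
    {"dp": [0,0,0],"dr": [0,0,0.1785],"gripper": 34},
    {"dp": [0,0,0],"dr": [0,0,0.1785],"gripper": 34},
    {"dp": [0,0,0],"dr": [0,0,0],"gripper": 34},
    {"dp": [0,0,0],"dr": [0,0,0],"gripper": 34}
  ]
}}

```text
time: 15.72
eef_pos: [0.4853, -0.1124, 0.1573]
eef_rot: [[-0.758, 0.652, -0.001], [0.652, 0.758, 0.0], [0.001, -0.0, -1.0]]
ft_force: [0.2, -0.2, 0.2]
width: 0.395
finger_force: 0.0
```

Run:
```python
from h import *
t=snapshot("top")[:,:,::-1].copy();s=snapshot("scene")[:,:,::-1].copy();st=read_state()
cv2.imwrite("pics/t6.png",t);cv2.imwrite("pics/s6.png",s);print(st["eef_pos"],st["joint_positions"])
m=np.zeros((600,800,3),np.uint8)
m[:,:400]=cv2.resize(t[150:225,220:270],(400,600),interpolation=cv2.INTER_CUBIC)
m[:,400:]=cv2.resize(s[190:265,265:315],(400,600),interpolation=cv2.INTER_CUBIC)
o=np.array([265,190])
def dr(c,z,r,col):cv2.polylines(m,[((ring("scene",c,z,r)-o+.5)*8-.5+[400,0]).astype(np.int32)],True,col,1)
dr((.4938,-.0132),.03,.027,(0,0,255));dr((.4938,-.0132),.08,.027,(0,0,255))
cv2.imwrite("pics/m6.png",m)
```

```text
[ 0.48553329 -0.11239875  0.15768552] [-1.92066405e+01 -1.08443425e+01  1.15982240e+02 -2.61144187e-03
  7.48906156e+01 -6.84732321e+01]
```

View pics/m6.png

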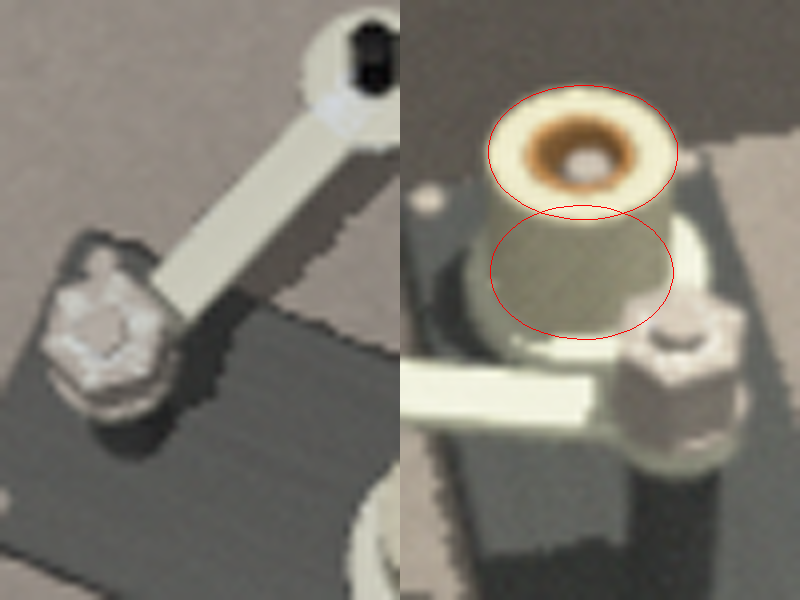

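The roll is seated and centred, and the overlay matches. Now to the knob.

>>> {"op": "servo_tool", "data": {
  "increments": [
    {"dp": [-4.5,46.2,0],"dr": [0,0,0],"gripper": 34},
    {"dp": [-4.5,46.2,0],"dr": [0,0,0],"gripper": 34},
    {"dp": [-4.5,46.2,0],"dr": [0,0,0],"gripper": 34},
    {"dp": [-4.5,46.2,0],"dr": [0,0,0],"gripper": 34},
    {"dp": [0,0,0],"dr": [0,0,0],"gripper": 34},
    {"dp": [0,0,0],"dr": [0,0,0],"gripper": 34}
  ]
}}

```text
time: 16.58
eef_pos: [0.6197, 0.0154, 0.1576]
eef_rot: [[-0.757, 0.653, -0.001], [0.653, 0.757, -0.0], [0.001, -0.001, -1.0]]
ft_force: [-0.2, 0.1, -0.2]
width: 0.4
finger_force: 0.0
```

>>> {"op": "servo_tool", "data": {
  "increments": [
    {"dp": [0,0,25],"dr": [0,0,0],"gripper": 34},
    {"dp": [0,0,22],"dr": [0,0,0],"gripper": 34},
    {"dp": [0,0,10],"dr": [0,0,0],"gripper": 34},
    {"dp": [0,0,0],"dr": [0,0,0],"gripper": 34},
    {"dp": [0,0,0],"dr": [0,0,0],"gripper": 5},
    {"dp": [0,0,0],"dr": [0,0,0],"gripper": 5},
    {"dp": [0,0,0],"dr": [0,0,0],"gripper": 5},
    {"dp": [0,0,0],"dr": [0,0,0],"gripper": 5}
  ],
  "squeeze": 20
}}

```text
time: 17.58
eef_pos: [0.6203, 0.0154, 0.1013]
eef_rot: [[-0.757, 0.654, 0.001], [0.654, 0.757, -0.0], [-0.0, 0.0, -1.0]]
ft_force: [-0.4, 0.7, -0.0]
width: 0.059
finger_force: 0.0
```

Run:
```python
from h import *
s=snapshot("scene")[:,:,::-1].copy();t=snapshot("top")[:,:,::-1].copy();p=read_state()["eef_pos"]
m=np.zeros((600,800,3),np.uint8)
m[:,:400]=cv2.resize(t[130:205,220:270],(400,600),interpolation=cv2.INTER_CUBIC)
m[:,400:]=cv2.resize(s[190:265,225:275],(400,600),interpolation=cv2.INTER_CUBIC)
def dr(n,o,c,z,r,col,sh):cv2.polylines(m,[((ring(n,c,z,r)-o+.5)*8-.5+[sh,0]).astype(np.int32)],True,col,1)
for z in(.094,.126):
  dr("scene",[225,190],(.6197,.0158),z,.007,(0,0,255),400);dr("top",[220,130],(.6197,.0158),z,.007,(0,0,255),0)
cv2.imwrite("pics/m7.png",m);print(p)
```

```text
[0.62019453 0.01548067 0.1011625 ]
```

View pics/m7.png

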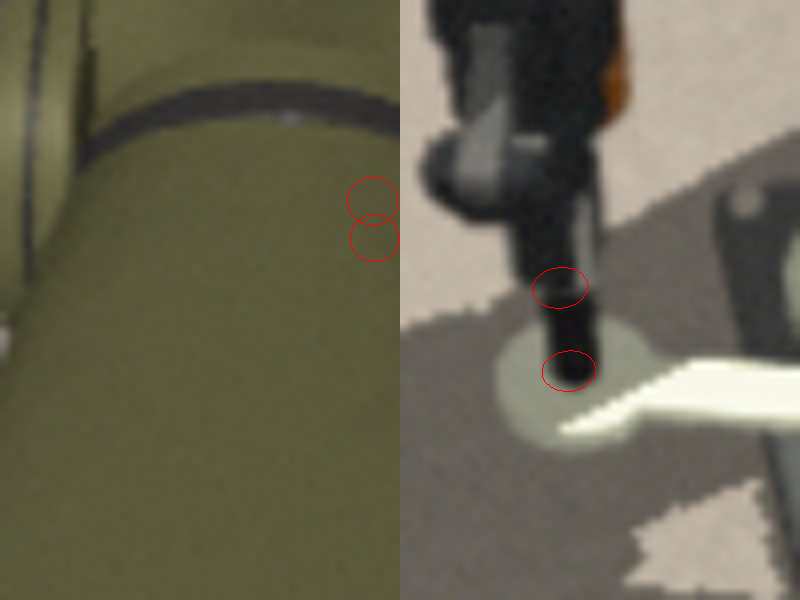

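Run:
```python
from h import *
s=snapshot("scene")[:,:,::-1].copy()
print(read_state()["width"])
for z in (.101,.11,.126):print(z,ray("scene",(244.2,225.9),z),ray("scene",(241,225),z))
f=lambda X:((proj("scene",X)-[225,190]+.5)*8-.5+[400,0]).round()
T=np.array([.6202,.0155,.101]);x=np.array([-.757,.653,0]);y=np.array([.653,.757,0])
print(f([T,T+.011*x,T-.011*x,T+.01*y,T-.01*y]))
c=crop(s,225,195,50,56,10)[:, :].astype(float);c=np.clip((c/255)**.45*255,0,255).astype(np.uint8)
cv2.imwrite("pics/m8.png",c)
```

```text
0.05910403504399078
0.101 [ 0.61077143 -0.00462973] [ 0.61505769 -0.01067682]
0.11 [0.61441954 0.00287831] [ 0.61864277 -0.00307984]
0.126 [0.62090508 0.01622595] [0.62501624 0.01042591]
[[565. 353.]
 [607. 357.]
 [523. 350.]
 [558. 382.]
 [572. 325.]]
```

View pics/m8.png

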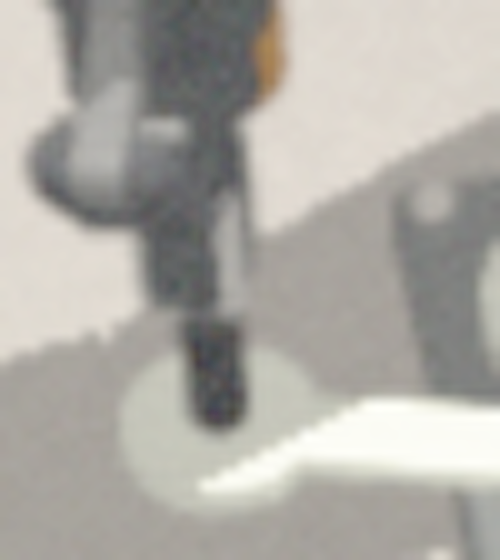

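The closed fingertips end at the top of the knob, crop row ~305, where the reported TCP would project to row 391. So the real tips sit about 25 mm above the reported TCP, and the fingers closed above the knob. I'll reopen, go lower and grip.

>>> {"op": "servo_tool", "data": {
  "increments": [
    {"dp": [0,0,-10],"dr": [0,0,0],"gripper": 34},
    {"dp": [0,0,0],"dr": [0,0,0],"gripper": 34},
    {"dp": [0,0,0],"dr": [0,0,0],"gripper": 34},
    {"dp": [0,0,15],"dr": [0,0,0],"gripper": 34},
    {"dp": [0,0,8],"dr": [0,0,0],"gripper": 34},
    {"dp": [0,0,7],"dr": [0,0,0],"gripper": 34},
    {"dp": [0,0,0],"dr": [0,0,0],"gripper": 34}
  ]
}}

```text
time: 18.6
eef_pos: [0.6194, 0.0155, 0.0797]
eef_rot: [[-0.757, 0.654, -0.002], [0.654, 0.757, 0.0], [0.002, -0.001, -1.0]]
ft_force: [0.4, -0.0, -0.3]
width: 0.399
finger_force: 0.0
```

>>> {"op": "servo_tool", "data": {
  "increments": [
    {"dp": [0,0,3],"dr": [0,0,0],"gripper": 34},
    {"dp": [0,0,0],"dr": [0,0,0],"gripper": 5},
    {"dp": [0,0,0],"dr": [0,0,0],"gripper": 5},
    {"dp": [0,0,0],"dr": [0,0,0],"gripper": 5},
    {"dp": [0,0,0],"dr": [0,0,0],"gripper": 5}
  ]
}}

```text
time: 19.23
eef_pos: [0.6203, 0.0154, 0.0782]
eef_rot: [[-0.757, 0.654, 0.0], [0.654, 0.757, -0.0], [-0.0, 0.0, -1.0]]
ft_force: [1.1, 0.1, 0.1]
width: 0.148
finger_force: 20.5
```

>>> {"op": "servo_tool", "data": {
  "increments": [
    {"dp": [0.4,-9.6,0],"dr": [0,0,0.0873],"gripper": 5},
    {"dp": [0.4,-9.6,0],"dr": [0,0,0.0873],"gripper": 5},
    {"dp": [0.4,-9.6,0],"dr": [0,0,0.0873],"gripper": 5},
    {"dp": [0.4,-9.6,0],"dr": [0,0,0.0873],"gripper": 5},
    {"dp": [0.4,-9.6,0],"dr": [0,0,0.0873],"gripper": 5},
    {"dp": [0.4,-9.6,0],"dr": [0,0,0.0873],"gripper": 5},
    {"dp": [0,0,0],"dr": [0,0,0],"gripper": 5}
  ]
}}

```text
time: 20.1
eef_pos: [0.5727, -0.0168, 0.0782]
eef_rot: [[-0.329, 0.944, -0.0], [0.944, 0.329, -0.0], [-0.0, -0.0, -1.0]]
ft_force: [-0.6, 0.1, 0.3]
width: 0.153
finger_force: 20.5
```

>>> {"op": "servo_tool", "data": {
  "increments": [
    {"dp": [0.4,-9.6,0],"dr": [0,0,0.0873],"gripper": 5},
    {"dp": [0.4,-9.6,0],"dr": [0,0,0.0873],"gripper": 5},
    {"dp": [0.4,-9.6,0],"dr": [0,0,0.0873],"gripper": 5},
    {"dp": [0.4,-9.6,0],"dr": [0,0,0.0873],"gripper": 5},
    {"dp": [0.4,-9.6,0],"dr": [0,0,0.0873],"gripper": 5},
    {"dp": [0.4,-9.6,0],"dr": [0,0,0.0873],"gripper": 5},
    {"dp": [0.4,-9.6,0],"dr": [0,0,0.0873],"gripper": 5},
    {"dp": [0,0,0],"dr": [0,0,0],"gripper": 5}
  ]
}}

```text
time: 21.1
eef_pos: [0.5066, -0.0191, 0.0782]
eef_rot: [[0.271, 0.963, -0.0], [0.963, -0.271, -0.001], [-0.001, 0.0, -1.0]]
ft_force: [-2.2, -2.8, 1.6]
width: 0.149
finger_force: 20.6
```

>>> {"op": "servo_tool", "data": {
  "increments": [
    {"dp": [0.2,-5,0],"dr": [0,0,0.045],"gripper": 5},
    {"dp": [0.2,-4,0],"dr": [0,0,0.036],"gripper": 5},
    {"dp": [0,0,0],"dr": [0,0,0],"gripper": 5}
  ]
}}

```text
time: 21.48
eef_pos: [0.4984, -0.0165, 0.0782]
eef_rot: [[0.348, 0.938, -0.001], [0.938, -0.348, -0.002], [-0.002, 0.0, -1.0]]
ft_force: [-3.5, -4.2, 1.2]
width: 0.152
finger_force: 20.7
```

>>> {"op": "servo_tool", "data": {
  "increments": [
    {"dp": [0.8,-3,0],"dr": [0,0,0.027],"gripper": 5},
    {"dp": [0.2,-3,0],"dr": [0,0,0.018],"gripper": 5},
    {"dp": [0,-2,0],"dr": [0,0,0],"gripper": 5},
    {"dp": [0,0,0],"dr": [0,0,0],"gripper": 5}
  ]
}}

```text
time: 21.98
eef_pos: [0.4928, -0.0143, 0.0783]
eef_rot: [[0.389, 0.921, 0.003], [0.921, -0.389, -0.005], [-0.004, 0.005, -1.0]]
ft_force: [2.7, -10.5, -3.0]
width: 0.154
finger_force: 20.4
```

>>> {"op": "servo_tool", "data": {
  "increments": [
    {"dp": [0,0,0],"dr": [0,0,0],"gripper": 36},
    {"dp": [0,0,0],"dr": [0,0,0],"gripper": 36},
    {"dp": [0,0,0],"dr": [0,0,0],"gripper": 36},
    {"dp": [0,0,-20],"dr": [0,0,0],"gripper": 36},
    {"dp": [0,0,-50],"dr": [0,0,0],"gripper": 45},
    {"dp": [-60,0,0],"dr": [0,0,0],"gripper": 45},
    {"dp": [-40,0,0],"dr": [0,0,0],"gripper": 45},
    {"dp": [0,0,0],"dr": [0,0,0],"gripper": 45}
  ]
}}

```text
time: 22.98
eef_pos: [0.4515, -0.1053, 0.1482]
eef_rot: [[0.395, 0.919, 0.001], [0.919, -0.395, -0.0], [0.0, 0.001, -1.0]]
ft_force: [-0.2, 0.1, 0.3]
width: 0.527
finger_force: 0.0
```

Run:
```python
from h import *
t=snapshot("top")[:,:,::-1].copy();s=snapshot("scene")[:,:,::-1].copy();st=read_state()
cv2.imwrite("pics/t9.png",t);cv2.imwrite("pics/s9.png",s);print(st["eef_pos"],st["joint_positions"],st["ft_force"])
W=[]
for n,im,o in(("top",t,(210,165)),("scene",s,(265,195))):
    c=crop(im,o[0],o[1],60,50,6)
    a=[c]
    for al in(-22.3,-34,-45):   # flat-normal angles
        d=c.copy();ang=np.radians(al+30+60*np.arange(6));r=.015/np.cos(np.pi/6)
        X=np.c_[.5358+r*np.cos(ang),.0883+r*np.sin(ang),0*ang+.123]
        cv2.polylines(d,[((proj(n,X)-o+.5)*6-.5).astype(np.int32)],True,(0,0,255),1);a.append(d)
    W.append(np.hstack([cv2.resize(i,(200,167)) for i in a[1:]]) if 0 else a)
m=np.vstack([np.hstack([W[k][i][:290,40:306] for i in(1,2,3)]) for k in(0,1)])
cv2.imwrite("pics/m9.png",m);print(m.shape)
```

```text
[ 0.45208131 -0.10367985  0.14805741] [-1.95760840e+01 -1.53228198e+01  1.20621146e+02  3.59184381e-02
  7.46922644e+01  3.52976673e+00] [-0.32507641 -1.03054313  0.42386255]
(580, 798, 3)
```

View pics/m9.png

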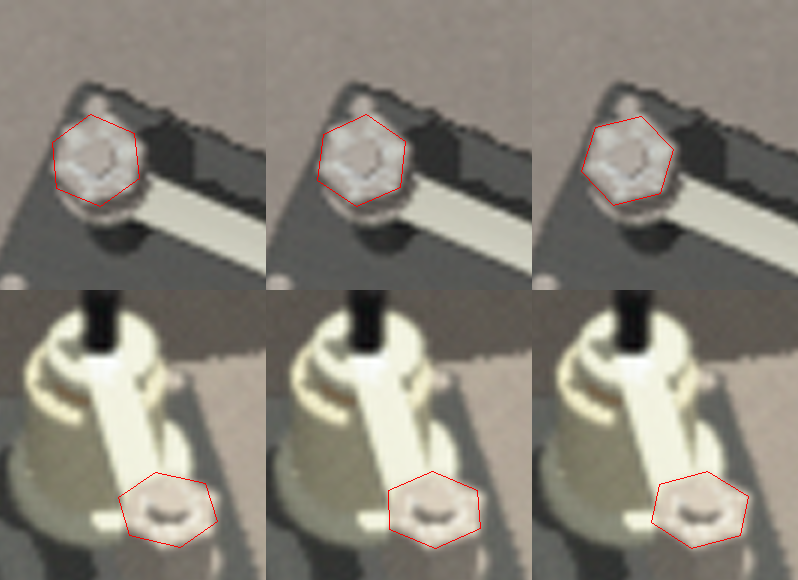

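Run:
```python
from h import *
from scipy.ndimage import map_coordinates as mc
E={}
for n,fs in(("top",("top0","t6","t9")),("scene",("scene0","s6","s9"))):
    g=np.mean([cv2.GaussianBlur(cv2.imread(f"pics/{f}.png").astype(np.float32),(0,0),.6) for f in fs],0)
    E[n]=g
def poly(n,x,y,al,ap,z=.123):
    ang=np.radians(al+30+60*np.arange(7));r=ap/np.cos(np.pi/6);V=np.c_[x+r*np.cos(ang),y+r*np.sin(ang),0*ang+z]
    w=np.linspace(0,1,15)[:,None];return proj(n,np.vstack([V[i]*(1-w)+V[i+1]*w for i in range(6)]))
def samp(n,q):return np.stack([mc(E[n][:,:,c],[q[:,1],q[:,0]],order=1) for c in range(3)],1)
for n in E:
  R=[]
  for al in range(-60,0,3):
    R.append(max((np.abs(samp(n,poly(n,x,y,al,.0165))-samp(n,poly(n,x,y,al,.0135))).sum(1).mean().round(1),x.round(4),y.round(4)) for x in np.arange(.531,.5415,.001) for y in np.arange(.0835,.0935,.001))+(al,))
  R.sort(reverse=True);print(n,*[tuple(map(float,r)) for r in R[:6]],"worst",R[-1][0])
```

```text
top (129.6999969482422, 0.537, 0.0875, -45.0) (129.5, 0.537, 0.0875, -42.0) (128.0, 0.537, 0.0875, -48.0) (126.9000015258789, 0.537, 0.0875, -39.0) (124.5999984741211, 0.537, 0.0875, -51.0) (122.30000305175781, 0.537, 0.0875, -36.0) worst 100.9
scene (106.19999694824219, 0.535, 0.0885, -42.0) (106.0, 0.535, 0.0885, -45.0) (105.5, 0.535, 0.0885, -39.0) (105.5, 0.535, 0.0885, -48.0) (103.4000015258789, 0.535, 0.0885, -51.0) (103.30000305175781, 0.535, 0.0885, -36.0) worst 93.2
```

The keeper is closed over the roll. Nut flat normals are at about -43.5° (equivalently 16.5°) with the centre at (0.536, 0.088), so I'll approach with the closing line at 16.5°.

>>> {"op": "servo_tool", "data": {
  "increments": [
    {"dp": [0,0,0],"dr": [0,0,-0.174],"gripper": 48},
    {"dp": [0,0,0],"dr": [0,0,-0.174],"gripper": 48},
    {"dp": [0,0,0],"dr": [0,0,-0.174],"gripper": 48},
    {"dp": [0,0,0],"dr": [0,0,-0.173],"gripper": 48},
    {"dp": [40,33.7,0],"dr": [0,0,0],"gripper": 48},
    {"dp": [40,33.7,0],"dr": [0,0,0],"gripper": 48},
    {"dp": [40,33.7,0],"dr": [0,0,0],"gripper": 48},
    {"dp": [40,33.7,0],"dr": [0,0,0],"gripper": 48}
  ]
}}

```text
time: 24.08
eef_pos: [0.5355, 0.0914, 0.1479]
eef_rot: [[-0.29, 0.957, 0.0], [0.957, 0.29, 0.0], [0.0, 0.0, -1.0]]
ft_force: [-0.4, 0.3, 0.7]
width: 0.561
finger_force: 0.0
```

>>> {"op": "servo_tool", "data": {
  "increments": [
    {"dp": [0,0,0],"dr": [0,0,0],"gripper": 48},
    {"dp": [0,0,0],"dr": [0,0,0],"gripper": 48}
  ]
}}

```text
time: 24.32
eef_pos: [0.5347, 0.0891, 0.1476]
eef_rot: [[-0.29, 0.957, -0.001], [0.957, 0.29, -0.0], [0.0, -0.001, -1.0]]
ft_force: [-0.4, -0.4, -0.8]
width: 0.564
finger_force: 0.0
```

>>> {"op": "servo_tool", "data": {
  "increments": [
    {"dp": [-1.4,0.9,20],"dr": [0,0,0],"gripper": 48},
    {"dp": [0,0,20],"dr": [0,0,0],"gripper": 48},
    {"dp": [0,0,15],"dr": [0,0,0],"gripper": 48},
    {"dp": [0,0,8],"dr": [0,0,0],"gripper": 48},
    {"dp": [0,0,4],"dr": [0,0,0],"gripper": 48},
    {"dp": [0,0,0],"dr": [0,0,0],"gripper": 48}
  ]
}}

```text
time: 25.08
eef_pos: [0.5365, 0.0872, 0.0811]
eef_rot: [[-0.288, 0.958, 0.0], [0.958, 0.288, 0.0], [-0.0, 0.0, -1.0]]
ft_force: [0.1, -0.6, 0.3]
width: 0.565
finger_force: 0.0
```

>>> {"op": "servo_tool", "data": {
  "increments": [
    {"dp": [0,0,0],"dr": [0,0,0],"gripper": 15},
    {"dp": [0,0,0],"dr": [0,0,0],"gripper": 15},
    {"dp": [0,0,0],"dr": [0,0,0],"gripper": 15},
    {"dp": [0,0,0],"dr": [0,0,0],"gripper": 15}
  ],
  "squeeze": 60
}}

```text
time: 25.58
eef_pos: [0.5364, 0.0871, 0.0821]
eef_rot: [[-0.288, 0.958, 0.0], [0.958, 0.288, -0.0], [-0.0, 0.0, -1.0]]
ft_force: [-3.2, -1.7, 6.1]
width: 0.325
finger_force: 59.9
```

>>> {"op": "servo_tool", "data": {
  "increments": [
    {"dp": [0,0,0],"dr": [0,0,0.1],"gripper": 15},
    {"dp": [0,0,0],"dr": [0,0,0.1],"gripper": 15},
    {"dp": [0,0,0],"dr": [0,0,0.1],"gripper": 15},
    {"dp": [0,0,0],"dr": [0,0,0.1],"gripper": 15},
    {"dp": [0,0,0],"dr": [0,0,0],"gripper": 15}
  ]
}}

```text
time: 26.2
eef_pos: [0.5358, 0.087, 0.0821]
eef_rot: [[0.108, 0.994, -0.001], [0.994, -0.108, -0.0], [-0.001, -0.001, -1.0]]
ft_force: [-6.3, -0.7, 6.9]
width: 0.329
finger_force: 60.1
```

```bash
python3 -c "
from workcell import *
s=read_state();print(s['wrist_torque'],s['width'],s['finger_force'],s['joint_positions'][5])"
```

```text
[-0.21613618  1.03438506 -0.0266769 ] 0.3293083197554689 60.0741414539516 9.79691101166661
```

>>> {"op": "servo_tool", "data": {
  "increments": [
    {"dp": [0,0,0],"dr": [0,0,0.12],"gripper": 15},
    {"dp": [0,0,0],"dr": [0,0,0.12],"gripper": 15},
    {"dp": [0,0,0],"dr": [0,0,0.12],"gripper": 15},
    {"dp": [0,0,0],"dr": [0,0,0.12],"gripper": 15},
    {"dp": [0,0,0],"dr": [0,0,0.12],"gripper": 15},
    {"dp": [0,0,0],"dr": [0,0,0.12],"gripper": 15},
    {"dp": [0,0,0],"dr": [0,0,0.12],"gripper": 15},
    {"dp": [0,0,0],"dr": [0,0,0.12],"gripper": 15}
  ]
}}

```text
time: 27.2
eef_pos: [0.5347, 0.0878, 0.0821]
eef_rot: [[0.878, 0.479, -0.004], [0.479, -0.878, 0.001], [-0.003, -0.003, -1.0]]
ft_force: [-9.8, 0.8, 10.0]
width: 0.325
finger_force: 60.4
```

>>> {"op": "servo_tool", "data": {
  "increments": [
    {"dp": [0,0,0],"dr": [0,0,0.1],"gripper": 15},
    {"dp": [0,0,0],"dr": [0,0,0.1],"gripper": 15},
    {"dp": [0,0,0],"dr": [0,0,0.1],"gripper": 15},
    {"dp": [0,0,0],"dr": [0,0,0.1],"gripper": 15},
    {"dp": [0,0,0],"dr": [0,0,0],"gripper": 15}
  ]
}}

```text
time: 27.82
eef_pos: [0.5346, 0.0883, 0.0822]
eef_rot: [[0.995, 0.102, -0.004], [0.102, -0.995, 0.002], [-0.004, -0.002, -1.0]]
ft_force: [-11.0, 3.6, 10.5]
width: 0.328
finger_force: 60.4
```

```bash
python3 -c "
from workcell import *
s=read_state();print(s['wrist_torque'],s['width'],s['finger_force'],s['joint_positions'][5])"
```

```text
[ 0.40191077  1.72848754 -0.07990202] 0.3284540888401851 60.41823866777122 87.71834046610815
```

>>> {"op": "servo_tool", "data": {
  "increments": [
    {"dp": [0,0,0],"dr": [0,0,0.06],"gripper": 15},
    {"dp": [0,0,0],"dr": [0,0,0.06],"gripper": 15},
    {"dp": [0,0,0],"dr": [0,0,0.06],"gripper": 15},
    {"dp": [0,0,0],"dr": [0,0,0.06],"gripper": 15},
    {"dp": [0,0,0],"dr": [0,0,0],"gripper": 15}
  ]
}}

```text
time: 28.45
eef_pos: [0.5345, 0.0886, 0.0821]
eef_rot: [[0.991, -0.137, -0.004], [-0.137, -0.991, 0.003], [-0.005, -0.002, -1.0]]
ft_force: [-10.5, 3.7, 10.2]
width: 0.327
finger_force: 60.4
```

```bash
python3 -c "
from workcell import *
s=read_state();print(s['wrist_torque'],s['width'],s['finger_force'],s['joint_positions'][5],s['tau'][5])"
```

```text
[ 0.59337872  1.7318744  -0.11728719] 0.3267290834278654 60.40841200388968 101.45372136777945 -0.0009114291606238112
```

>>> {"op": "servo_tool", "data": {
  "increments": [
    {"dp": [0,0,0],"dr": [0,0,0.05],"gripper": 15},
    {"dp": [0,0,0],"dr": [0,0,0.05],"gripper": 15},
    {"dp": [0,0,0],"dr": [0,0,0],"gripper": 15}
  ]
}}

```text
time: 28.82
eef_pos: [0.5356, 0.0886, 0.0822]
eef_rot: [[0.972, -0.235, -0.001], [-0.235, -0.972, 0.002], [-0.002, -0.002, -1.0]]
ft_force: [-7.7, 4.2, 7.7]
width: 0.327
finger_force: 61.6
```

```bash
python3 -c "
from workcell import *
s=read_state();print(s['wrist_torque'],s['width'],s['finger_force'],s['joint_positions'][5])"
```

```text
[ 0.61720822  1.02683634 -0.06495164] 0.32736972345523563 61.55865335371345 107.17713327697817
```

>>> {"op": "servo_tool", "data": {
  "increments": [
    {"dp": [0,0,0],"dr": [0,0,0.05],"gripper": 15},
    {"dp": [0,0,0],"dr": [0,0,0.05],"gripper": 15},
    {"dp": [0,0,0],"dr": [0,0,0],"gripper": 15}
  ]
}}

```text
time: 29.2
eef_pos: [0.5375, 0.088, 0.0823]
eef_rot: [[0.944, -0.331, 0.003], [-0.331, -0.944, 0.001], [0.002, -0.002, -1.0]]
ft_force: [-0.4, 2.6, 4.5]
width: 0.325
finger_force: 76.1
```

```bash
python3 -c "
from workcell import *
s=read_state();print(s['wrist_torque'],s['width'],s['finger_force'],s['joint_positions'][5])"
```

```text
[ 0.44100965 -0.0571624  -0.11942309] 0.32474547345685884 76.12008591648191 112.87270180262836
```

Finger force is climbing, so the nut is on its stop. I'll release, retreat and verify.

>>> {"op": "servo_tool", "data": {
  "increments": [
    {"dp": [0,0,0],"dr": [0,0,0],"gripper": 50},
    {"dp": [0,0,0],"dr": [0,0,0],"gripper": 50},
    {"dp": [0,0,0],"dr": [0,0,0],"gripper": 50},
    {"dp": [0,0,-20],"dr": [0,0,0],"gripper": 50},
    {"dp": [0,0,-50],"dr": [0,0,0],"gripper": 50},
    {"dp": [-50,50,0],"dr": [0,0,0],"gripper": 50},
    {"dp": [-50,50,0],"dr": [0,0,0],"gripper": 50},
    {"dp": [-50,50,0],"dr": [0,0,0],"gripper": 50}
  ]
}}

```text
time: 30.2
eef_pos: [0.3663, 0.0053, 0.1527]
eef_rot: [[0.944, -0.33, 0.002], [-0.33, -0.944, -0.001], [0.002, 0.0, -1.0]]
ft_force: [0.0, -0.9, 1.6]
width: 0.583
finger_force: 0.0
```

>>> {"op": "servo_tool", "data": {
  "increments": [
    {"dp": [-50,50,0],"dr": [0,0,0],"gripper": 50},
    {"dp": [0,0,0],"dr": [0,0,0],"gripper": 50},
    {"dp": [0,0,0],"dr": [0,0,0],"gripper": 50}
  ]
}}

```text
time: 30.58
eef_pos: [0.3118, -0.0214, 0.1526]
eef_rot: [[0.943, -0.331, 0.004], [-0.331, -0.943, -0.001], [0.004, -0.001, -1.0]]
ft_force: [-0.1, 0.6, -0.3]
width: 0.587
finger_force: 0.0
```

Run:
```python
from h import *
from scipy.ndimage import map_coordinates as mc
E={}
for n in("top","scene"):
    k=[snapshot(n)[:,:,::-1].astype(np.float32) for _ in range(3)];cv2.imwrite(f"pics/end_{n}.png",k[0])
    E[n]=cv2.GaussianBlur(np.mean(k,0),(0,0),.6)
def poly(n,x,y,al,ap,z=.123):
    ang=np.radians(al+30+60*np.arange(7));r=ap/np.cos(np.pi/6);V=np.c_[x+r*np.cos(ang),y+r*np.sin(ang),0*ang+z]
    w=np.linspace(0,1,15)[:,None];return proj(n,np.vstack([V[i]*(1-w)+V[i+1]*w for i in range(6)]))
def samp(n,q):return np.stack([mc(E[n][:,:,c],[q[:,1],q[:,0]],order=1) for c in range(3)],1)
for n in E:
  R=[]
  for al in range(-60,0,3):
    R.append(max((np.abs(samp(n,poly(n,x,y,al,.0165))-samp(n,poly(n,x,y,al,.0135))).sum(1).mean().round(1),x.round(4),y.round(4)) for x in np.arange(.531,.5415,.001) for y in np.arange(.0835,.0935,.001))+(al,))
  R.sort(reverse=True);print(n,*[tuple(map(float,r)) for r in R[:5]],"worst",R[-1][0])
print(read_state()["eef_pos"],read_state()["ft_force"])
t,s=(cv2.imread(f"pics/end_{n}.png") for n in("top","scene"))
cv2.imwrite("pics/m10.png",np.hstack([t[110:290,60:460],s[130:310,160:560]]) if 0 else np.hstack([cv2.resize(t,(400,300)),crop(s,200,180,200,150,2)]))
```

```text
top (140.39999389648438, 0.537, 0.0875, -42.0) (139.89999389648438, 0.537, 0.0875, -39.0) (138.6999969482422, 0.537, 0.0875, -45.0) (137.8000030517578, 0.537, 0.0875, -36.0) (135.1999969482422, 0.537, 0.0875, -48.0) worst 113.6
scene (111.80000305175781, 0.536, 0.0885, -33.0) (111.80000305175781, 0.536, 0.0885, -36.0) (111.19999694824219, 0.535, 0.0885, -30.0) (110.5, 0.535, 0.0885, -39.0) (110.0999984741211, 0.535, 0.0885, -27.0) worst 102.9
[ 0.31137348 -0.02082817  0.15077939] [0.08883094 1.26515091 0.01947949][ WARN:0@3.664] global loadsave.cpp:1063 imwrite_ Unsupported depth image for selected encoder is fallbacked to CV_8U.
```

View pics/m10.png

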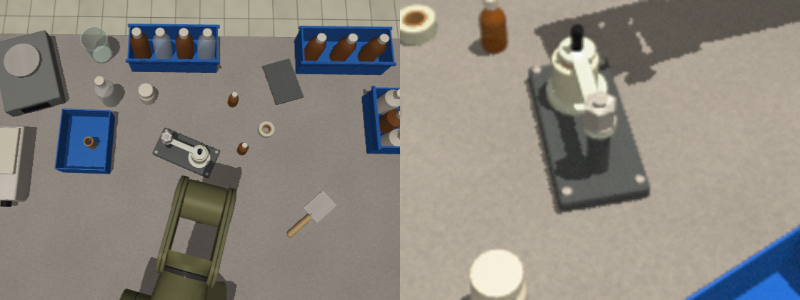

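The final view shows the core in the crate, the roll seated under the closed keeper, and the bystanders in place. The nut flats are at about -38°, against -40° expected at the stop, so I'm handing in.

```bash
python3 -c "
from workcell import *
print(hand_in())"
```

```text
the job is handed in; nothing more can be done
None
```

The job is handed in but the interface returned no verdict: the final pictures show the core in the crate, the tall roll seated on the platen, the keeper closed over it and the bystanders in place, and nut tightness is inferred from the rise in grip force and the flats' angle in the pictures.

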